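# Square up the tray guide

### The job

On the canteen counter the side guide of the tray bay is only hand-tight and has swung inwards. Lay the fitter's square flat on the bay's deck in the inside corner and press it in until its two outer faces lie full against the back edge and the guide, so that the guide is pushed out square to the back edge. Finish while still holding the square by its slanting bar and pressing it firmly against both, so that a colleague can tighten the bolts; leave the glass, spanner and bolt tin alone.

Things in the scene. Friction and masses are not known exactly. Their poses are not given: they have to be found in the camera images.
- bay: Tray bay: flat stainless deck fixed to the counter, its top 30 mm above this origin. Origin at counter level below the inside corner of back edge and squared guide. x points from the open front to the back edge, y along the back edge towards the guide, z up. The deck spans x -330 to +5 mm, y -565 to +80 mm.
- back_edge (a point): The bay's fixed raised back edge, a 5 mm thick upstand along the whole back of the deck, 45 mm above the deck. Its inner face is the plane x = 0 of bay. This point lies at the foot (deck level) of its inner face, half-way along; axes as bay.
- guide (a joint): Angle of the side guide (rad): 0 = square to the back edge, positive = front end swung inwards over the deck (to -y of bay). Starts at 0.10 to 0.28, turns from -0.12 to 0.36. Pivots on an upright bolt at x = -22, y = +24 mm of bay. Hand-tight: stays where left, yields to about 0.3 N m (2 to 3 N at 120 mm from the bolt).
- guide_end (a point): Top front end of the guide's inner face, 45 mm above the deck. The guide's upright wall is 5 mm thick and 300 mm long, running from the corner to the front, with its bolted flange on the outside. x points along the wall to the back edge; the inner face looks to -y (with the guide at 0 it is the plane y = 0 of bay).
- square_grip (a point): Middle of the square's slanting grip bar, half-way up (9 mm above its underside). z up; outer face of one leg looks to +x, of the other to +y, each 81 mm from this point; heel at (+81, +81) mm. The bar runs along (1, -1), so it is pinched along (1, 1). In place, the +x face lies on the back edge, the +y face on the guide.
- square_heel (a point): Outer corner (heel) of the square, at its underside; axes as square_grip. In place it is at (0, 0, 30) mm of bay. Square, deck, back edge and guide are smooth (friction about 0.25), but bearing down on the deck or on one face alone can carry the push: press about 10 to 18 N towards each face, and hardly downwards.
- square: Fitter's square: flat triangular frame, black-anodised aluminium, 18 mm thick, 0.3 to 0.6 kg, lying flat on the deck. Two legs 160 mm long, 20 mm wide meet at a true right angle (heel); a slanting bar 20 mm wide joins their ends; the middle is open (70 mm from bar to inside of heel). Origin under the bar's middle, at the underside; axes as square_grip.
- glass_center (a point): Centre of a plain tumbler, 72 mm across the rim, 105 mm high, standing on the deck at the end away from the guide.
- spanner_grip (a point): Handle of a 170 mm spanner lying on the counter outside the bay on the guide's side.
- bolt_tin_center (a point): Centre of an open tin of bolts, 110 x 80 x 30 mm, standing on the counter outside the bay on the guide's side.

How it is judged (in metres and radians):
At the end, for the whole second after the job is handed in: For the last second the fingers hold the square (2 N, within 45 mm of the bar's middle), still and flat on the deck (4 mm, 0.04 rad), heel within 3 mm of the corner, true to the bay within 0.02 rad, pressing on back edge and guide with over 1 N each, and the guide is square within 0.02 rad (contact force between square and bay_c1 above 1 N and contact force between square and guide above 1 N and contact force between the fingers and square above 2 N and value of joint guide between -0.02 and 0.02 rad and angle between the x axis of square and the x axis of bay, either way round below 0.02 rad and x of square_heel in the frame of bay above -0.003 m and y of square_heel in the frame of bay above -0.003 m and z of square_heel in the frame of bay below 0.034 m and angle between square's own z axis and vertical below 0.04 rad and linear speed of square below 0.01 m/s and distance between the grasp point and square_grip below 0.045 m); the arm keeps its last pose, push and grip.
It fails at once if the glass, the spanner or the bolt tin is moved more than 30 mm (distance of any of glass_center, spanner_grip, bolt_tin_center from where it was at the start of the episode above 0.03 m).
It also fails if it takes over 45 s, if anything falls off the work surface, if the arm or the gripper's body presses on something with over 40 N, if the wrist force passes 120 N, or if a joint passes its speed limit or range.

### The arm

A 6-joint arm with a two-finger parallel gripper is mounted at the origin on the work surface. World frame = base frame: x ahead of the robot, y to its left, z up, the work surface at z = 0. Lengths are in mm, angles in rad, forces in N, time in s.
With the tool pointing down it reaches from about 275 to 1000 mm from the base axis. Payload 8.4 kg.
Tool frame: the origin (TCP) lies at the very end of the fingers, on their centre line; the grasp point (between the pads) lies 19 mm behind it; z points along the fingers, y is the direction in which the jaws open and shut (so a half turn about z gives the same grasp; the last joint's range is limited). The gripper opens to 85 mm and grips with 20 to 120 N. Pads are 22 mm wide; open, the fingers measure 114 mm over their backs; the gripper's body (76 mm by 85 mm) begins 54 mm behind the grasp point. The pads swing forward as they close: fully open they stand 13 mm farther back than shut.
Start: joints at [-1.16, 0.353, 1.633, -0, 1.155, -0.002], TCP at [250.734, -572.504, 231.281] pointing down, gripper open.
Joint ranges: [-2.63, 2.63], [-0.92, 2.1], [0.06, 2.66], [-1.3, 4.44], [0, 2.69], [-3.02, 3.02]. Speed limits (rad/s): [2.22, 2.22, 2.79, 3.14, 3.14, 3.14].

### API

Orientations are given as [roll, pitch, yaw] about the fixed x, y, z axes, in that order (R = Rz(yaw) Ry(pitch) Rx(roll)).
In Python, from rig import r gives the robot as it stands.
- The arm moves only by the tool move_arm, never from a script. Its argument "increments" is a list of rows, each an object of numbers: "tx", "ty", "tz": the shift along the tool's x, y, z in cm; "rx", "ry", "rz": the turn, a rotation vector about the tool's x, y, z in degrees; "gripper": the gripper's target within -1 to 1 (fully open at 1, half-way at 0, shut at -1). A call has 1 to 12 rows; each row shifts and turns the commanded pose from where the row before left it, along the tool's axes as they then stand; what a row does not reach is not made up. A row lasts 1/10 s, in which the tool goes at most 50 mm and 8.59 degrees, less where a joint would pass 70% of its speed; a pose out of reach is approached as far as the arm can. A call is refused whole if a number of a shift passes 5 or a number of a turn 8.59, either way. A call with a gripper value outside its range is refused whole. The fingers move at their own pace and stop on an object; "squeeze" is the grip in N (left out, the last holds). Time passes only in rows, so rows that do not move let the fingers close. It gives the time, the measured TCP pose, the force and the opening at its end, in the units of the state.
- r.sense(): the state, without advancing time (a new reading comes with each control period).
- r.grab_frame(name): name is "scene" or "top" or "wrist"; returns (picture, depth): 420x560x3 uint8, red, green, blue; 420x560 float32, mm along the optical axis (not along the pixel's ray), 0 where there is no reading.
- r.camera_model(name): a dict with "fx", "fy", "cx", "cy" (pixels), "R" (3x3) and "t" (3): a world point X has camera coordinates R X + t; the wrist camera has in their place "hand_eye" (4x4, takes a point from camera to tool coordinates, whose origin is the TCP and whose axes are the flange's). Camera axes: x right, y down, z forward; pixel columns grow to the right and rows downward; lengths in mm; the calibration is good to about 2 mm. A picture is of the moment at which its call begins: read the wrist's pose just before it. camera_model takes no time and is no camera call.
- r.sign_off(): hands the job in, once; it reports no verdict.
Trained networks look in the newest picture that a camera, given by its name, has taken for a name from the list of things; names that differ only in an ending like _2 or _b are one class to them, and where a whole thing is asked for, a point or a joint stands for the part that bears it (a point fixed in the world has none). Each returns a list of dicts, best first, with "confidence" (0 to 1); they miss things now and then, are a little off and sometimes report something else, mostly with a low value. They report only what shows in the picture. A call takes as long as a camera call.
- r.cut_out(query, camera): "mask" (420x560 bool, what is visible of it) and "bbox" ([left, top, right, bottom] in pixels, round what is visible of it).
- r.place_of(query, camera): "location" ([row, column] in pixels: a listed point, or the origin of a listed thing).
The state is a dict: "clock": time; "qpos": joint angles; "qvel": joint speeds; "joint_efforts": joint torques, N m; "eef_pos": TCP position; "tcp_rot": TCP orientation; "contact_force": force on the tool from outside, world axes, zero at the start; "wrist_torque": the same for the moment, N m; "opening": opening from 0.0 (shut) to 1.0 (fully open).
Only numpy, scipy, OpenCV 4.12 (cv2) and the standard library are available. Lean on these libraries where they do the work, as an engineer would, in place of code of your own. Each camera call takes 0.05 s, during which the arm holds its last target. There are 200 camera calls.

## Working session

There is one attempt and no reset: what is moved stays moved. The work goes in short steps, Python scripts to look and compute and a tool call to move; the robot and the scene stay as the last step left them, time stands still between calls to the robot, and variables do not carry over. Pictures are saved under pics/ and viewed, about 8 in all and at most 12, crops included, and the job is handed in when it is done.

Besides the shell and the picture viewer there is one more tool, called after "Call:" as a command line: name --argument value ..., lists and objects as JSON in quotes. move_arm: Moves the arm, as the interface text tells. Its arguments: {"type":"object","properties":{"increments":{"type":"array","items":{"type":"object","properties":{"tx":{"type":"number"},"ty":{"type":"number"},"tz":{"type":"number"},"rx":{"type":"number"},"ry":{"type":"number"},"rz":{"type":"number"},"gripper":{"type":"number"}}}},"squeeze":{"type":"number"}},"required":["increments"]}

```bash
mkdir -p pics; ls; cat > h.py <<'E'
import numpy as np, cv2
from rig import r
def px2w(cam,row,col,z=None,depth=None):
    m=r.camera_model(cam); d=np.array([(col-m['cx'])/m['fx'],(row-m['cy'])/m['fy'],1.])
    if 'R' in m: R=np.array(m['R']).T; o=-R@np.array(m['t'])
    else:
        from scipy.spatial.transform import Rotation as Ro
        s=r.sense(); T=np.array(m['hand_eye']); Rt=Ro.from_euler('xyz',s['tcp_rot']).as_matrix()
        R=Rt@T[:3,:3]; o=Rt@T[:3,3]+np.array(s['eef_pos'])
    v=R@d
    k=depth if depth is not None else (z-o[2])/v[2]
    return o+k*v
E
python3 - <<'E'
from h import *
for c in ['top','scene']:
    p,d=r.grab_frame(c); cv2.imwrite(f'pics/{c}0.png',p[:,:,::-1]); np.save(c+'d.npy',d)
    for q in ['bay','back_edge','guide_end','square_grip','square_heel','square','glass_center','spanner_grip','bolt_tin_center']:
        for o in r.place_of(q,c)[:1]:
            a,b=o['location']; dd=d[int(a),int(b)]
            print(c,q,round(o['confidence'],2),np.round([a,b]),px2w(c,a,b,depth=dd).round() if dd else None)
print(r.sense())
E
```

```text
pics
top bay 0.84 [155. 230.] [645. 125.  25.]
top back_edge 0.9 [162. 326.] [ 622. -122.   40.]
top guide_end 0.58 [269. 244.] [349.  88.  31.]
top square_grip 0.98 [214. 349.] [ 484. -179.   47.]
top square_heel 0.63 [182. 321.] [ 567. -107.   49.]
top square 0.57 [217. 348.] [ 478. -176.   47.]
top glass_center 0.91 [255. 430.] [ 381. -383.   39.]
top spanner_grip 0.62 [301. 148.] [271. 330.   7.]
top bolt_tin_center 0.93 [190. 153.] [557. 329.   3.]
scene bay 0.87 [229. 341.] [652. 104.  28.]
scene back_edge 0.72 [271. 293.] [ 633. -110.   26.]
scene guide_end 0.94 [182. 256.] [284. 173.   1.]
scene square_grip 0.61 [257. 231.] [ 487. -179.   45.]
scene square_heel 0.71 [257. 276.] [570. -97.  28.]
scene square 0.63 [262. 230.] [ 498. -195.   47.]
scene glass_center 0.63 [271. 144.] [ 412. -380.  119.]
scene spanner_grip 0.64 [159. 283.] [273. 340.   6.]
scene bolt_tin_center 0.57 [185. 346.] [539. 341.   0.]
{'clock': 1.0, 'qpos': array([-1.16040951e+00,  3.52970693e-01,  1.63338220e+00,  9.46341460e-06,
        1.15518223e+00, -2.39572668e-03]), 'qvel': array([-0.00059676,  0.00043385, -0.00038548,  0.00164215, -0.00212354,
       -0.00072109]), 'joint_efforts': array([-4.57951501e-04, -6.05187678e+01, -3.42442489e+01, -1.95779157e-04,
        9.83408536e-04, -1.04900852e-05]), 'eef_pos': array([ 250.73829861, -572.52193011,  231.30691623]), 'tcp_rot': array([ 3.14153510e+00, -8.52013904e-06,  4.12778720e-01]), 'contact_force': array([ 0.00701505,  1.00014463, -0.29519515]), 'wrist_torque': array([-0.01990889, -0.0358709 ,  0.00521469]), 'opening': 1.0001706109605153}
```

View pics/top0.png

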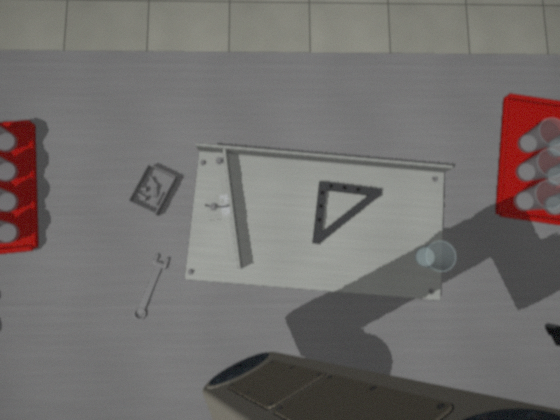

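View pics/scene0.png

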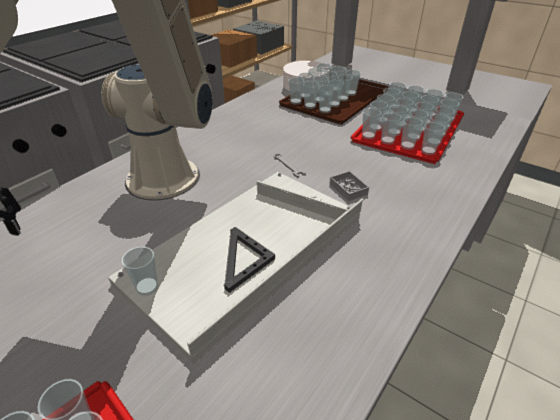

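Top view: the back edge runs from (200,147) to (452,165), and the guide from (228,152) to (242,268), swung inwards. The square's heel is near (321,182), its bar runs from about (381,190) to (316,242), and the glass is at (440,256). Next I'll fit the bay frame and the square geometry.

```bash
cat > fit.py <<'E'
from h import *
p=cv2.imread('pics/top0.png'); d=np.load('topd.npy').astype(float)
m=r.camera_model('top'); v,u=np.mgrid[:420,:560]
C=np.stack([(u-m['cx'])/m['fx']*d,(v-m['cy'])/m['fy']*d,d],-1)
W=(C-np.array(m['t']))@np.array(m['R'])
print('cam',-np.array(m['R']).T@m['t'])
box=lambda a,b,c,e:(v>=a)&(v<=b)&(u>=c)&(u<=e)
def line(P): 
    l=cv2.fitLine(P.astype(np.float32),cv2.DIST_HUBER,0,.01,.01).ravel(); return l
deck=box(180,260,255,300); print('deck z',np.median(W[deck][:,2]))
be=box(138,172,240,445)&(W[...,2]>55); l=line(W[be][:,:2]); print('back',be.sum(),W[be].mean(0),'yaw',np.arctan2(-l[0]*np.sign(l[1]),abs(l[1])))
gd=box(165,272,215,255)&(W[...,2]>55); l=line(W[gd][:,:2]); print('guide',gd.sum(),W[gd].mean(0),W[gd].min(0),'ang',np.arctan2(l[1]*np.sign(l[0]),abs(l[0])))
g=cv2.cvtColor(p,cv2.COLOR_BGR2GRAY)
sq=(box(174,250,305,390)&(g<110)).astype(np.uint8)
n,lab,st,_=cv2.connectedComponentsWithStats(sq); k=1+np.argmax(st[1:,4]); sq=(lab==k).astype(np.uint8); print(st[k])
c=max(cv2.findContours(sq,0,1)[0],key=len)
a,t=cv2.minEnclosingTriangle(c); 
for q in t[:,0]: print(q,px2w('top',q[1],q[0],z=48).round(1))
# deck corners at z=30
for q in [(186,279),(440,299)]: print('front corner',px2w('top',q[1],q[0],z=30).round(1))
for q in [(200,147),(452,165)]: print('back top corner',px2w('top',q[1],q[0],z=75).round(1))
cv2.imwrite('pics/crop.png',cv2.resize(p[130:310,170:470],None,fx=2.6,fy=2.6,interpolation=cv2.INTER_CUBIC))
E
python3 fit.py
```

```text
cam [ 361.0190211    17.08025524 1062.21910406]
deck z 29.51624866220903
back 1145 [ 615.48302985 -155.94673105  102.04350237] yaw -0.088732794
guide 452 [471.75761381 107.97822788 114.72678985] [350.52760759  17.08025524  55.16839139] ang 0.14019626
[ 312  181   71   63 1639]
[318.95862 179.69196] [ 573.8 -103.4   48. ]
[310.88467 249.66618] [396.4 -79.8  48. ]
[389.6448  188.25998] [ 551.2 -284.    48. ]
front corner [326.4 230.9  30. ]
front corner [ 271.5 -404.6   30. ]
back top corner [651.6 195.1  75. ]
back top corner [ 605.3 -436.8   75. ]
```

View pics/crop.png

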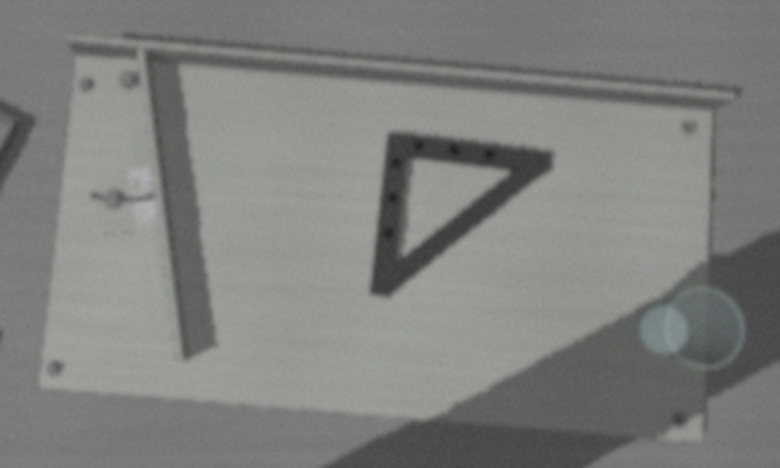

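The crop agrees: bay yaw is about -0.08, square yaw about -0.128, grip about (483,-173) and bay corner about (649,125). I'll turn the tool so the jaws pinch across the bar, then move over it.

Call:
move_arm --increments '[{"rz": -8.59,"gripper": 1},{"rz": -8.59},{"rz": -8.59},{"rz": -8.59},{"rz": -8.59},{"rz": -8.59},{"rz": -8.59},{"rz": -8.59},{"rz": -8.59},{"rz": -8.59},{"rz": -8.59},{"rz": -8.59}]'

```text
invalid input
```

Call:
move_arm --increments '[{"tx": 1.8,"ty": 4.25},{"tx": 1.8,"ty": 4.25},{"tx": 1.8,"ty": 4.25},{"tx": 1.8,"ty": 4.25},{"tx": 1.8,"ty": 4.25},{"tx": 1.8,"ty": 4.25},{"tx": 1.8,"ty": 4.25},{"tx": 1.8,"ty": 4.25},{"tx": 1.8,"ty": 4.25},{"tx": 1.8,"ty": 4.25,"gripper": 0.2},{},{}]'

```text
invalid input
```

```bash
sed -i "s/(W\[...,2\]>55)/(W[...,2]>55)\&(W[...,2]<85)/" fit.py; python3 fit.py | grep -E "back|guide"; python3 - <<'E'
from h import *
s=r.sense(); print(s['eef_pos'],s['tcp_rot'],s['qpos'],s['opening'])
p,d=r.grab_frame('wrist'); cv2.imwrite('pics/w1.png',p[:,:,::-1]); np.save('w1d.npy',d)
for q in ['square_grip','square_heel','guide_end','back_edge','bay']:
    for o in r.place_of(q,'wrist')[:1]:
        a,b=o['location'];print(q,o['confidence'],a,b,px2w('wrist',a,b,z=dict(square_grip=48,guide_end=75).get(q,30)).round(1))
g=cv2.cvtColor(p,cv2.COLOR_RGB2GRAY)
for o in r.cut_out('square','wrist')[:1]:
    mk=o['mask'].astype(np.uint8); print(o['confidence'],o['bbox'],mk.sum())
    c=max(cv2.findContours(mk,0,1)[0],key=len); a,t=cv2.minEnclosingTriangle(c)
    for q in t[:,0]: print(q,px2w('wrist',q[1],q[0],z=48).round(1))
E
```

```text
back 1111 [ 623.27040726 -161.24188634   72.65919052] yaw -0.09008082
guide 434 [476.35045867 111.74818988  75.42987359] [350.52760759  91.46414815  55.16839139] ang 0.1349858
back top corner [651.6 195.1  75. ]
back top corner [ 605.3 -436.8   75. ]
[ 250.73829861 -572.52193011  231.30691623] [ 3.14153510e+00 -8.52013904e-06  4.12778720e-01] [-1.16040951e+00  3.52970693e-01  1.63338220e+00  9.46341460e-06
  1.15518223e+00 -2.39572668e-03] 1.0001706109605153
```

View pics/w1.png

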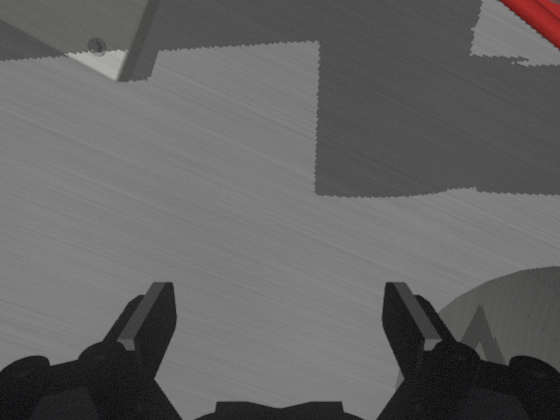

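The arm did not move because both calls were rejected as invalid; the wrist view only shows the start area. I'll resend with every field filled in.

Call:
move_arm --increments '[{"tx": 0,"ty": 0,"tz": 0,"rx": 0,"ry": 0,"rz": -8.5,"gripper": 1},{"tx": 0,"ty": 0,"tz": 0,"rx": 0,"ry": 0,"rz": -8.5,"gripper": 1},{"tx": 0,"ty": 0,"tz": 0,"rx": 0,"ry": 0,"rz": -8.5,"gripper": 1},{"tx": 0,"ty": 0,"tz": 0,"rx": 0,"ry": 0,"rz": -8.5,"gripper": 1},{"tx": 0,"ty": 0,"tz": 0,"rx": 0,"ry": 0,"rz": -8.5,"gripper": 1},{"tx": 0,"ty": 0,"tz": 0,"rx": 0,"ry": 0,"rz": -8.5,"gripper": 1},{"tx": 0,"ty": 0,"tz": 0,"rx": 0,"ry": 0,"rz": -8.5,"gripper": 1},{"tx": 0,"ty": 0,"tz": 0,"rx": 0,"ry": 0,"rz": -8.5,"gripper": 1},{"tx": 0,"ty": 0,"tz": 0,"rx": 0,"ry": 0,"rz": -8.5,"gripper": 1},{"tx": 0,"ty": 0,"tz": 0,"rx": 0,"ry": 0,"rz": -8.5,"gripper": 1},{"tx": 0,"ty": 0,"tz": 0,"rx": 0,"ry": 0,"rz": -8.5,"gripper": 1},{"tx": 0,"ty": 0,"tz": 0,"rx": 0,"ry": 0,"rz": -8.5,"gripper": 1}]' --squeeze 40

```text
clock: 2.55
eef_pos: [250.7, -572.5, 231.3]
tcp_rot: [-3.142, -0.0, 2.199]
contact_force: [-0.0, 0.1, 1.2]
opening: 0.996
```

Call:
move_arm --increments '[{"tx": 1.8,"ty": 4.25,"tz": 0,"rx": 0,"ry": 0,"rz": 0,"gripper": 1},{"tx": 1.8,"ty": 4.25,"tz": 0,"rx": 0,"ry": 0,"rz": 0,"gripper": 1},{"tx": 1.8,"ty": 4.25,"tz": 0,"rx": 0,"ry": 0,"rz": 0,"gripper": 1},{"tx": 1.8,"ty": 4.25,"tz": 0,"rx": 0,"ry": 0,"rz": 0,"gripper": 1},{"tx": 1.8,"ty": 4.25,"tz": 0,"rx": 0,"ry": 0,"rz": 0,"gripper": 1},{"tx": 1.8,"ty": 4.25,"tz": 0,"rx": 0,"ry": 0,"rz": 0,"gripper": 1},{"tx": 1.8,"ty": 4.25,"tz": 0,"rx": 0,"ry": 0,"rz": 0,"gripper": 1},{"tx": 1.8,"ty": 4.25,"tz": 0,"rx": 0,"ry": 0,"rz": 0,"gripper": 1},{"tx": 1.8,"ty": 4.25,"tz": 0,"rx": 0,"ry": 0,"rz": 0,"gripper": 1},{"tx": 1.8,"ty": 4.25,"tz": 0,"rx": 0,"ry": 0,"rz": 0,"gripper": 0.2},{"tx": 0,"ty": 0,"tz": 0,"rx": 0,"ry": 0,"rz": 0,"gripper": 0.2},{"tx": 0,"ty": 0,"tz": 0,"rx": 0,"ry": 0,"rz": 0,"gripper": 0.2}]' --squeeze 40

```text
clock: 3.75
eef_pos: [491.5, -177.7, 231.3]
tcp_rot: [-3.141, 0.0, 2.196]
contact_force: [0.3, -1.1, -0.2]
opening: 0.601
```

```bash
cat > look.py <<'E'
from h import *; import sys
s=r.sense(); print(s['eef_pos'],s['tcp_rot'],s['qpos'],s['opening'],s['contact_force'])
p,d=r.grab_frame('wrist'); cv2.imwrite(f'pics/{sys.argv[1]}.png',p[:,:,::-1])
for q in ['square_grip','square_heel','guide_end','back_edge','bay']:
    for o in r.place_of(q,'wrist')[:1]:
        a,b=o['location'];print(q,o['confidence'],a,b,px2w('wrist',a,b,z=dict(square_grip=48,guide_end=75).get(q,30)).round(1))
for o in r.cut_out('square','wrist')[:1]:
    mk=o['mask'].astype(np.uint8); print(o['confidence'],o['bbox'],mk.sum())
    c=max(cv2.findContours(mk,0,1)[0],key=len); a,t=cv2.minEnclosingTriangle(c)
    for q in t[:,0]: print(q,px2w('wrist',q[1],q[0],z=48).round(1))
E
python3 look.py w2
```

```text
[ 491.51683069 -177.66408535  231.28052334] [-3.14132393e+00  1.32651428e-04  2.19575797e+00] [-3.49523614e-01  1.93824285e-01  1.85050892e+00 -3.33538404e-04
  1.09730063e+00 -9.74333143e-01] 0.6008287202639006 [ 0.29612073 -1.05654617 -0.23760945]
square_grip 0.76 169.7 273.4 [ 481.2 -173.8   48. ]
square_heel 0.91 166.3 392.1 [ 573.8 -108.8   30. ]
back_edge 0.72 202.1 425.6 [ 624.8 -117.    30. ]
```

View pics/w2.png

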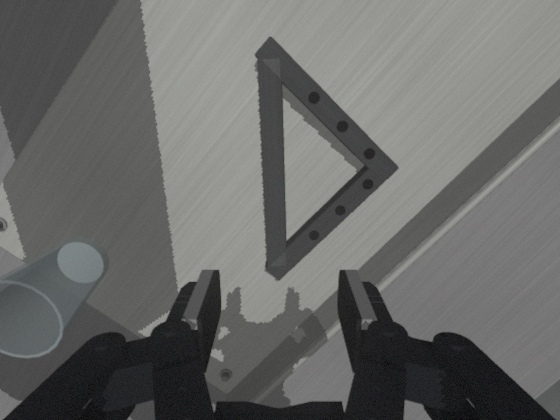

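The wrist view shows the square with its heel at (398,168) and its bar from about (270,48) to (278,270). I'll compute the grip from these.

```bash
python3 - <<'E'
from h import *
for n,(u,v) in dict(heel=(398,168),tip1=(270,37),tip2=(277,280),barL1=(258,70),barL2=(265,250),barR1=(283,90),barR2=(287,230)).items(): print(n,px2w('wrist',v,u,z=48).round(1))
E
```

```text
heel [ 572.6 -107.    48. ]
tip1 [415.6 -85.9  48. ]
tip2 [ 550. -265.   48.]
barL1 [ 421.8 -112.2   48. ]
barL2 [ 521.  -244.6   48. ]
barR1 [ 448.1 -113.    48. ]
barR2 [ 526.2 -214.9   48. ]
```

Call:
move_arm --increments '[{"tx": 0.77,"ty": -0.61,"tz": 0,"rx": 0,"ry": 0,"rz": -1.3,"gripper": 0.2},{"tx": 0,"ty": 0,"tz": 4,"rx": 0,"ry": 0,"rz": 0,"gripper": 0.2},{"tx": 0,"ty": 0,"tz": 4,"rx": 0,"ry": 0,"rz": 0,"gripper": 0.2},{"tx": 0,"ty": 0,"tz": 4,"rx": 0,"ry": 0,"rz": 0,"gripper": 0.2},{"tx": 0,"ty": 0,"tz": 3,"rx": 0,"ry": 0,"rz": 0,"gripper": 0.2},{"tx": 0,"ty": 0,"tz": 2,"rx": 0,"ry": 0,"rz": 0,"gripper": 0.2},{"tx": 0,"ty": 0,"tz": 1.5,"rx": 0,"ry": 0,"rz": 0,"gripper": 0.2},{"tx": 0,"ty": 0,"tz": 0.6,"rx": 0,"ry": 0,"rz": 0,"gripper": 0.2},{"tx": 0,"ty": 0,"tz": 0.5,"rx": 0,"ry": 0,"rz": 0,"gripper": 0.2},{"tx": 0,"ty": 0,"tz": 0,"rx": 0,"ry": 0,"rz": 0,"gripper": 0.2},{"tx": 0,"ty": 0,"tz": 0,"rx": 0,"ry": 0,"rz": 0,"gripper": 0.2}]' --squeeze 40

```text
clock: 5.2
eef_pos: [482.1, -176.0, 35.9]
tcp_rot: [3.141, 0.001, 2.216]
contact_force: [-0.8, -0.2, -0.9]
opening: 0.6
```

Call:
move_arm --increments '[{"tx": 0,"ty": 0,"tz": 0,"rx": 0,"ry": 0,"rz": 0,"gripper": -1},{"tx": 0,"ty": 0,"tz": 0,"rx": 0,"ry": 0,"rz": 0,"gripper": -1},{"tx": 0,"ty": 0,"tz": 0,"rx": 0,"ry": 0,"rz": 0,"gripper": -1},{"tx": 0,"ty": 0,"tz": 0,"rx": 0,"ry": 0,"rz": 0,"gripper": -1},{"tx": 0,"ty": 0,"tz": 0,"rx": 0,"ry": 0,"rz": 0,"gripper": -1},{"tx": 0,"ty": 0,"tz": 0,"rx": 0,"ry": 0,"rz": 0,"gripper": -1},{"tx": 0,"ty": 0,"tz": 0,"rx": 0,"ry": 0,"rz": 0,"gripper": -1},{"tx": 0,"ty": 0,"tz": 0,"rx": 0,"ry": 0,"rz": 0,"gripper": -1},{"tx": 0,"ty": 0,"tz": 0,"rx": 0,"ry": 0,"rz": 0,"gripper": -1}]' --squeeze 40

```text
clock: 6.1
eef_pos: [482.2, -176.0, 35.9]
tcp_rot: [3.141, 0.001, 2.216]
contact_force: [-0.3, 1.1, 7.0]
opening: 0.22
```

```bash
python3 look.py w3
```

```text
[ 482.20978032 -175.96217585   35.91753324] [3.14103368e+00 8.83169316e-04 2.21588939e+00] [-3.52809804e-01  4.60779768e-01  2.01258691e+00 -1.45577318e-05
  6.67180814e-01 -9.97891682e-01] 0.2196280138848906 [-0.30983189  1.07246403  7.02873419]
square_grip 0.84 290.5 279.2 [ 479.9 -172.2   48. ]
square_heel 0.69 275.1 530.3 [ 574.1 -105.2   30. ]
0.72 [244.8, 0.0, 555.5, 420.0] 44838
[236.26936 -67.40424] [395.6 -81.5  48. ]
[258.55328 414.97702] [ 512.6 -231.8   48. ]
[585.14136 329.86618] [ 596.4 -109.    48. ]
```

View pics/w3.png

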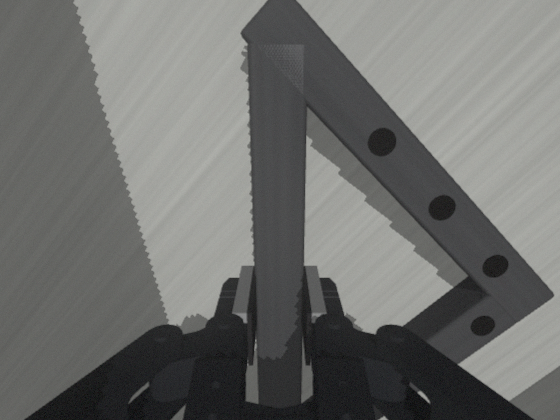

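The bar is gripped at the middle: pads at about (250–310,300) and opening 0.22. The 7 N upward force means the fingertips are just touching the deck. I'll ease up 1 mm, turn to the bay's yaw and slide towards the corner.

Call:
move_arm --increments '[{"tx": 0,"ty": 0,"tz": -0.1,"rx": 0,"ry": 0,"rz": 0,"gripper": -1},{"tx": 0,"ty": 0,"tz": 0,"rx": 0,"ry": 0,"rz": 0,"gripper": -1},{"tx": 0,"ty": 0,"tz": 0,"rx": 0,"ry": 0,"rz": 0,"gripper": -1}]' --squeeze 60

```text
clock: 6.75
eef_pos: [481.3, -175.7, 36.0]
tcp_rot: [-3.141, -0.001, 2.216]
contact_force: [-0.6, -0.5, -3.1]
opening: 0.217
```

Call:
move_arm --increments '[{"tx": 0,"ty": 0,"tz": 0,"rx": 0,"ry": 0,"rz": -2.9,"gripper": -1},{"tx": 1.1,"ty": 1.9,"tz": 0,"rx": 0,"ry": 0,"rz": 0,"gripper": -1},{"tx": 1.1,"ty": 1.9,"tz": 0,"rx": 0,"ry": 0,"rz": 0,"gripper": -1},{"tx": 1.1,"ty": 1.9,"tz": 0,"rx": 0,"ry": 0,"rz": 0,"gripper": -1},{"tx": 1.1,"ty": 1.9,"tz": 0,"rx": 0,"ry": 0,"rz": 0,"gripper": -1},{"tx": 1.1,"ty": 1.9,"tz": 0,"rx": 0,"ry": 0,"rz": 0,"gripper": -1},{"tx": 1.1,"ty": 1.9,"tz": 0,"rx": 0,"ry": 0,"rz": 0,"gripper": -1},{"tx": 1.1,"ty": 1.9,"tz": 0,"rx": 0,"ry": 0,"rz": 0,"gripper": -1},{"tx": 1.1,"ty": 1.9,"tz": 0,"rx": 0,"ry": 0,"rz": 0,"gripper": -1},{"tx": 0,"ty": 0,"tz": 0,"rx": 0,"ry": 0,"rz": 0,"gripper": -1},{"tx": 0,"ty": 0,"tz": 0,"rx": 0,"ry": 0,"rz": 0,"gripper": -1}]' --squeeze 60

```text
clock: 7.85
eef_pos: [541.8, -10.6, 36.0]
tcp_rot: [-3.141, -0.0, 2.268]
contact_force: [0.2, -0.2, -3.4]
opening: 0.216
```

```bash
python3 look.py w4;python3 - <<'E'
from h import *
p,d=r.grab_frame('top'); cv2.imwrite('pics/t4.png',np.vstack([cv2.resize(p[130:310,170:390,::-1],(550,450),interpolation=cv2.INTER_CUBIC)]))
E
```

```text
[541.80222074 -10.5697658   36.02865694] [-3.14115831e+00 -2.87858802e-04  2.26754527e+00] [-2.22301451e-02  4.92427067e-01  1.94962639e+00 -1.07815007e-04
  7.00055621e-01 -7.18896677e-01] 0.21626370482796742 [ 0.23509606 -0.19262856 -3.40484371]
square_grip 0.77 288.6 277.6 [538.2  -7.5  48. ]
square_heel 0.78 275.5 530.3 [630.1  63.6  30. ]
0.83 [242.7, 3.7, 555.1, 420.0] 45543
[236.4822  -68.62703] [450.3  78.9  48. ]
[257.5283  414.11792] [574.3 -65.8  48. ]
[589.8452 331.0387] [654.7  62.   48. ]
```

View pics/w4.png

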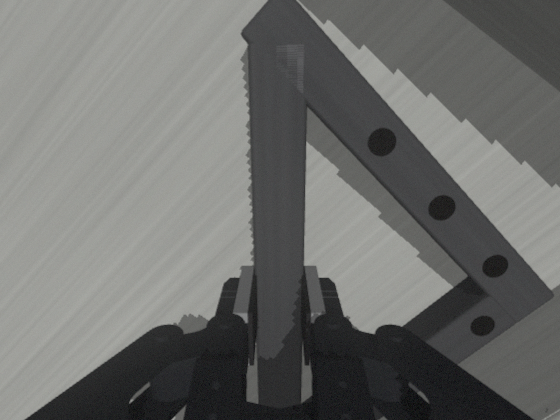

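The square is undisturbed in the grip and the guide's foot is visible at upper right (440,0)–(560,90). Next I'll close on the back edge.

Call:
move_arm --increments '[{"tx": -0.28,"ty": 0.28,"tz": 0,"rx": 0,"ry": 0,"rz": 0,"gripper": -1},{"tx": -0.28,"ty": 0.28,"tz": 0,"rx": 0,"ry": 0,"rz": 0,"gripper": -1},{"tx": 0,"ty": 0,"tz": 0,"rx": 0,"ry": 0,"rz": 0,"gripper": -1}]' --squeeze 60

```text
clock: 8.55
eef_pos: [550.8, -11.7, 36.3]
tcp_rot: [3.141, 0.001, 2.266]
contact_force: [-0.1, 0.3, -5.2]
opening: 0.214
```

Call:
move_arm --increments '[{"tx": -0.14,"ty": 0.14,"tz": 0,"rx": 0,"ry": 0,"rz": 0,"gripper": -1},{"tx": 0,"ty": 0,"tz": 0,"rx": 0,"ry": 0,"rz": 0,"gripper": -1}]' --squeeze 60

```text
clock: 8.75
eef_pos: [552.2, -11.7, 36.3]
tcp_rot: [3.141, 0.0, 2.266]
contact_force: [0.0, 0.1, -4.9]
opening: 0.214
```

Call:
move_arm --increments '[{"tx": -0.1,"ty": 0.1,"tz": 0.02,"rx": 0,"ry": 0,"rz": 0,"gripper": -1},{"tx": 0,"ty": 0,"tz": 0,"rx": 0,"ry": 0,"rz": 0,"gripper": -1}]' --squeeze 60

```text
clock: 8.95
eef_pos: [553.5, -11.9, 36.1]
tcp_rot: [3.141, 0.0, 2.266]
contact_force: [0.1, 1.6, -3.3]
opening: 0.213
```

Call:
move_arm --increments '[{"tx": -0.1,"ty": 0.1,"tz": 0.02,"rx": 0,"ry": 0,"rz": 0,"gripper": -1},{"tx": 0,"ty": 0,"tz": 0,"rx": 0,"ry": 0,"rz": 0,"gripper": -1}]' --squeeze 60

```text
clock: 9.15
eef_pos: [555.1, -12.0, 36.1]
tcp_rot: [3.141, 0.0, 2.266]
contact_force: [0.1, -0.7, -1.7]
opening: 0.213
```

Call:
move_arm --increments '[{"tx": -0.1,"ty": 0.1,"tz": 0,"rx": 0,"ry": 0,"rz": 0,"gripper": -1},{"tx": 0,"ty": 0,"tz": 0,"rx": 0,"ry": 0,"rz": 0,"gripper": -1}]' --squeeze 60

```text
clock: 9.35
eef_pos: [555.6, -12.0, 36.0]
tcp_rot: [-3.141, -0.001, 2.266]
contact_force: [-3.9, 1.1, 3.5]
opening: 0.213
```

Call:
move_arm --increments '[{"tx": -0.05,"ty": 0.05,"tz": -0.02,"rx": 0,"ry": 0,"rz": 0,"gripper": -1},{"tx": 0,"ty": 0,"tz": 0,"rx": 0,"ry": 0,"rz": 0,"gripper": -1}]' --squeeze 60

```text
clock: 9.55
eef_pos: [555.6, -12.0, 36.0]
tcp_rot: [-3.14, -0.002, 2.266]
contact_force: [-6.2, 0.4, 4.5]
opening: 0.217
```

```bash
python3 - <<'E'
from h import *
s=r.sense(); print(s['eef_pos'],s['tcp_rot'],s['contact_force'],s['wrist_torque'])
E
```

```text
[555.5814243  -12.03116076  36.03177868] [-3.13996576e+00 -1.74608627e-03  2.26604779e+00] [-6.20070716  0.37395118  4.47604304] [ 0.1689917   0.94483919 -0.12315012]
```

Call:
move_arm --increments '[{"tx": 0.35,"ty": 0.35,"tz": -0.02,"rx": 0,"ry": 0,"rz": 0,"gripper": -1},{"tx": 0.35,"ty": 0.35,"tz": -0.02,"rx": 0,"ry": 0,"rz": 0,"gripper": -1},{"tx": 0.35,"ty": 0.35,"tz": 0,"rx": 0,"ry": 0,"rz": 0,"gripper": -1},{"tx": 0.35,"ty": 0.35,"tz": 0,"rx": 0,"ry": 0,"rz": 0,"gripper": -1},{"tx": 0.35,"ty": 0.35,"tz": 0,"rx": 0,"ry": 0,"rz": 0,"gripper": -1},{"tx": 0,"ty": 0,"tz": 0,"rx": 0,"ry": 0,"rz": 0,"gripper": -1}]' --squeeze 60

```text
clock: 10.15
eef_pos: [557.9, 13.2, 36.0]
tcp_rot: [-3.14, -0.002, 2.266]
contact_force: [-5.3, 2.3, -0.9]
opening: 0.216
```

Call:
move_arm --increments '[{"tx": 0.35,"ty": 0.35,"tz": 0,"rx": 0,"ry": 0,"rz": 0,"gripper": -1},{"tx": 0.35,"ty": 0.35,"tz": 0,"rx": 0,"ry": 0,"rz": 0,"gripper": -1},{"tx": 0.35,"ty": 0.35,"tz": 0,"rx": 0,"ry": 0,"rz": 0,"gripper": -1},{"tx": 0,"ty": 0,"tz": 0,"rx": 0,"ry": 0,"rz": 0,"gripper": -1}]' --squeeze 60

```text
clock: 10.55
eef_pos: [559.2, 27.8, 36.1]
tcp_rot: [-3.14, -0.002, 2.266]
contact_force: [-5.8, 2.3, -0.7]
opening: 0.213
```

```bash
python3 - <<'E'
from h import *
s=r.sense(); print(s['eef_pos'],s['tcp_rot'],s['contact_force'],s['wrist_torque'])
E
```

```text
[559.18039678  27.75611399  36.05127728] [-3.13983643e+00 -1.55034294e-03  2.26646551e+00] [-5.84223428  2.27148318 -0.7413533 ] [ 0.23981164  0.86327966 -0.16736638]
```

Call:
move_arm --increments '[{"tx": 0.35,"ty": 0.35,"tz": 0,"rx": 0,"ry": 0,"rz": 0,"gripper": -1},{"tx": 0.35,"ty": 0.35,"tz": 0,"rx": 0,"ry": 0,"rz": 0,"gripper": -1},{"tx": 0.35,"ty": 0.35,"tz": 0,"rx": 0,"ry": 0,"rz": 0,"gripper": -1},{"tx": 0,"ty": 0,"tz": 0,"rx": 0,"ry": 0,"rz": 0,"gripper": -1}]' --squeeze 60

```text
clock: 10.95
eef_pos: [560.4, 42.5, 36.0]
tcp_rot: [-3.14, -0.002, 2.266]
contact_force: [-5.9, 1.3, -0.8]
opening: 0.218
```

```bash
python3 look.py w5; python3 - <<'E'
from h import *
s=r.sense(); print(s['wrist_torque'])
p,d=r.grab_frame('top'); a=cv2.resize(p[130:310,170:390,::-1],(550,450),interpolation=cv2.INTER_CUBIC); cv2.imwrite('pics/t5.png',a)
E
```

```text
[560.43105722  42.48237195  36.00500383] [-3.13965146e+00 -1.61656590e-03  2.26642940e+00] [ 7.28792102e-02  5.15486442e-01  1.90391657e+00  2.72801621e-04
  7.24709346e-01 -6.22959908e-01] 0.21752247353494764 [-5.91083092  1.30386935 -0.82432933]
square_grip 0.83 287.8 278.0 [557.   46.7  48. ]
square_heel 0.84 275.4 529.4 [648.5 117.3  30. ]
bay 0.7 234.5 508.6 [625.  124.2  30. ]
0.73 [241.5, 0.7, 556.7, 420.0] 45109
[237.78938 -67.73911] [469.5 132.9  48. ]
[257.53754 414.11563] [593.  -11.7  48. ]
[586.4644  331.88388] [672.3 114.8  48. ]
[ 0.27352922  0.93867804 -0.15885491]
```

View pics/w5.png

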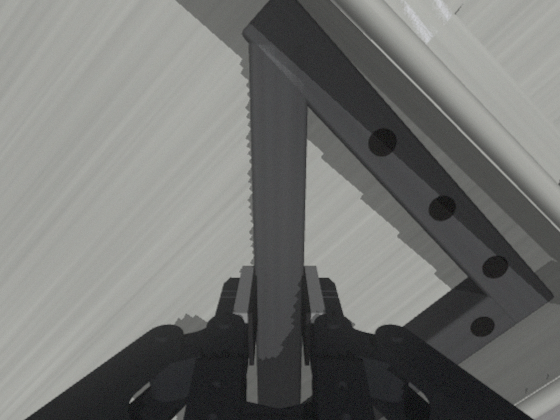

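The guide wall now lies against the leg's front end (about (310,10)), with a gap narrowing towards the heel at (550,290). I'll continue in small steps.

Call:
move_arm --increments '[{"tx": 0.28,"ty": 0.28,"tz": 0,"rx": 0,"ry": 0,"rz": 0,"gripper": -1},{"tx": 0,"ty": 0,"tz": 0,"rx": 0,"ry": 0,"rz": 0,"gripper": -1}]' --squeeze 60

```text
clock: 11.55
eef_pos: [560.8, 46.2, 36.0]
tcp_rot: [-3.14, -0.001, 2.266]
contact_force: [-5.7, 0.3, -1.5]
opening: 0.213
```

Call:
move_arm --increments '[{"tx": 0.21,"ty": 0.21,"tz": 0,"rx": 0,"ry": 0,"rz": 0,"gripper": -1},{"tx": 0,"ty": 0,"tz": 0,"rx": 0,"ry": 0,"rz": 0,"gripper": -1}]' --squeeze 60

```text
clock: 11.75
eef_pos: [561.1, 49.0, 36.1]
tcp_rot: [-3.14, -0.001, 2.266]
contact_force: [-6.6, -1.0, -1.0]
opening: 0.211
```

Call:
move_arm --increments '[{"tx": 0.14,"ty": 0.14,"tz": 0,"rx": 0,"ry": 0,"rz": 0,"gripper": -1},{"tx": 0,"ty": 0,"tz": 0,"rx": 0,"ry": 0,"rz": 0,"gripper": -1}]' --squeeze 60

```text
clock: 11.95
eef_pos: [561.2, 50.8, 36.0]
tcp_rot: [-3.139, -0.001, 2.266]
contact_force: [-5.8, -1.3, -0.4]
opening: 0.214
```

Call:
move_arm --increments '[{"tx": 0.14,"ty": 0.14,"tz": 0,"rx": 0,"ry": 0,"rz": 0,"gripper": -1},{"tx": 0,"ty": 0,"tz": 0,"rx": 0,"ry": 0,"rz": 0,"gripper": -1}]' --squeeze 60

```text
clock: 12.15
eef_pos: [561.4, 52.8, 36.0]
tcp_rot: [-3.139, -0.001, 2.266]
contact_force: [-5.8, -1.7, -0.3]
opening: 0.219
```

Call:
move_arm --increments '[{"tx": 0.14,"ty": 0.14,"tz": 0,"rx": 0,"ry": 0,"rz": 0,"gripper": -1},{"tx": 0,"ty": 0,"tz": 0,"rx": 0,"ry": 0,"rz": 0,"gripper": -1}]' --squeeze 60

```text
clock: 12.35
eef_pos: [561.3, 53.3, 36.0]
tcp_rot: [-3.138, -0.0, 2.267]
contact_force: [-6.4, -13.3, 2.0]
opening: 0.214
```

Call:
move_arm --increments '[{"tx": 0.14,"ty": 0.14,"tz": 0,"rx": 0,"ry": 0,"rz": 0,"gripper": -1},{"tx": 0,"ty": 0,"tz": 0,"rx": 0,"ry": 0,"rz": 0,"gripper": -1}]' --squeeze 60

```text
clock: 12.55
eef_pos: [560.6, 54.0, 36.0]
tcp_rot: [-3.135, 0.0, 2.268]
contact_force: [-9.0, -20.3, 4.7]
opening: 0.211
```

Call:
move_arm --increments '[{"tx": 0.14,"ty": 0.14,"tz": 0,"rx": 0,"ry": 0,"rz": 0,"gripper": -1},{"tx": 0,"ty": 0,"tz": 0,"rx": 0,"ry": 0,"rz": 0,"gripper": -1}]' --squeeze 60

```text
clock: 12.75
eef_pos: [560.0, 54.8, 36.0]
tcp_rot: [-3.133, 0.0, 2.267]
contact_force: [-11.1, -27.6, 7.9]
opening: 0.215
```

Both faces are in contact, but too hard on the guide side. I'll balance it by easing y, adding x and taking off the downward load.

Call:
move_arm --increments '[{"tx": -0.35,"ty": -0.07,"tz": -0.05,"rx": 0,"ry": 0,"rz": 0,"gripper": -1},{"tx": 0,"ty": 0,"tz": 0,"rx": 0,"ry": 0,"rz": 0,"gripper": -1},{"tx": 0,"ty": 0,"tz": 0,"rx": 0,"ry": 0,"rz": 0,"gripper": -1}]' --squeeze 60

```text
clock: 13.05
eef_pos: [560.9, 53.6, 36.0]
tcp_rot: [-3.134, -0.003, 2.267]
contact_force: [-12.3, -13.3, 4.8]
opening: 0.215
```

```bash
python3 - <<'E'
from h import *
s=r.sense(); print(s['eef_pos'],s['tcp_rot'],s['contact_force'],s['wrist_torque'])
p,d=r.grab_frame('wrist'); cv2.imwrite('pics/w6.png',p[:,:,::-1])
p,d=r.grab_frame('top'); cv2.imwrite('pics/t6.png',cv2.resize(p[130:310,170:390,::-1],(733,600),interpolation=cv2.INTER_CUBIC))
E
```

```text
[560.94674994  53.59291151  35.99495954] [-3.13363917e+00 -2.69800822e-03  2.26726454e+00] [-12.34112039 -13.28458968   4.7863704 ] [-2.12076767  1.98696037  0.01165035]
```

View pics/w6.png

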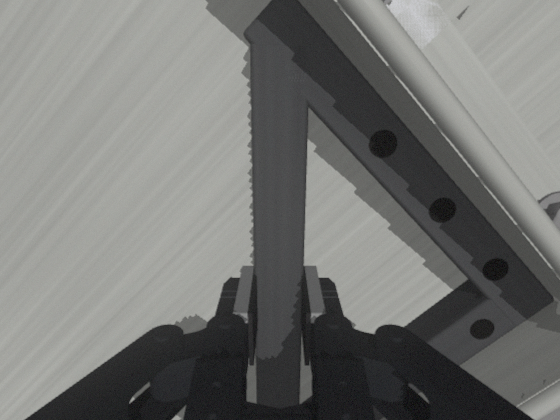

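```bash
python3 - <<'E'
from h import *
p=cv2.imread('pics/w6.png'); c=p[0:420,280:560]; cv2.imwrite('pics/c6.png',np.hstack([cv2.convertScaleAbs(cv2.resize(c,(400,600),interpolation=cv2.INTER_CUBIC),alpha=1.5,beta=20), cv2.resize(cv2.imread('pics/t6.png'),(400,600))]))
g=cv2.GaussianBlur(cv2.cvtColor(p,cv2.COLOR_BGR2GRAY),(3,3),0).astype(int)
for v in range(20,270,40): 
    print(v,[int(x) for x in g[v,300+int((v)*0.82)-15:300+int(v*.82)+75:3]], 300+int(v*.82)-15)
E
```

```text
20 [51, 51, 51, 50, 48, 73, 78, 77, 76, 78, 77, 79, 79, 80, 79, 77, 108, 139, 87, 94, 106, 120, 133, 143, 151, 157, 164, 169, 169, 168] 301
60 [50, 49, 49, 50, 47, 56, 77, 77, 76, 77, 78, 79, 78, 80, 78, 77, 127, 122, 88, 99, 111, 124, 137, 147, 154, 158, 166, 167, 168, 164] 334
100 [49, 49, 48, 49, 48, 46, 72, 78, 78, 77, 76, 79, 80, 80, 78, 77, 139, 99, 89, 102, 116, 128, 141, 150, 157, 161, 163, 165, 165, 159] 367
140 [50, 49, 48, 49, 50, 47, 47, 78, 79, 78, 77, 78, 78, 80, 77, 78, 134, 108, 88, 102, 116, 129, 141, 151, 158, 161, 163, 166, 164, 156] 399
180 [49, 49, 47, 47, 48, 48, 44, 62, 78, 78, 79, 78, 78, 78, 79, 77, 99, 87, 91, 107, 121, 135, 146, 156, 160, 163, 164, 164, 160, 148] 432
220 [46, 49, 48, 48, 45, 49, 48, 50, 76, 78, 78, 77, 78, 79, 78, 85, 134, 88, 97, 112, 125, 140, 151, 158, 161, 162, 165, 163, 150, 108] 465
260 [19, 24, 36, 48, 47, 47, 48, 43, 65, 79, 78, 77, 77, 78, 78, 98, 125, 86, 100, 117, 131] 498
```

View pics/c6.png

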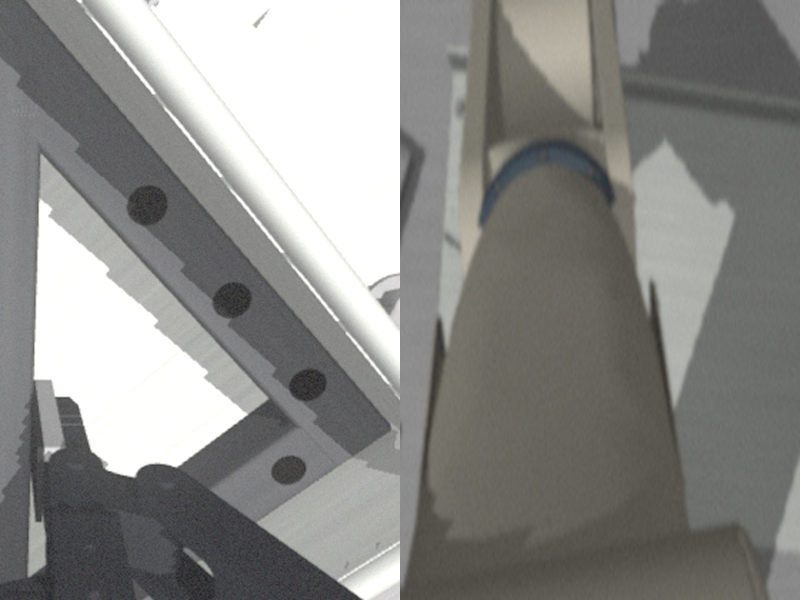

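```bash
python3 - <<'E'
from h import *
def L(a,b,z):
    A,B=[px2w('wrist',v,u,z=z) for u,v in(a,b)]; D=B-A; return A.round(1),B.round(1),round(float(np.arctan2(D[1],D[0])),4)
print('leg',L((314.5,20),(521,260),48)); print('rim',L((348,20),(541.5,260),75))
print('back rim',L((280+345/400*280,575*.7),(280+398/400*280,545*.7),75))
s=r.sense(); print(s['contact_force'],s['wrist_torque'],s['clock'])
E
```

```text
leg (array([503.4, 141. ,  48. ]), array([623.1, 129.6,  48. ]), -0.0952)
rim (array([510.9, 142.1,  75. ]), array([604.2, 131.6,  75. ]), -0.1112)
back rim (array([646.1,  91.2,  75. ]), array([648.3, 105.8,  75. ]), 1.4191)
[-12.55669175 -13.45124409   3.89830215] [-2.21105589e+00  1.95088224e+00 -1.87450265e-03] 13.15
```

```bash
cat > edge.py <<'E'
from h import *; import sys
def run(f):
    g=cv2.GaussianBlur(cv2.cvtColor(cv2.imread(f),cv2.COLOR_BGR2GRAY),(3,3),0).astype(float)
    leg,rim=[],[]
    for v in range(15,262,3):
        u0=298+int(v*.845); x=np.arange(u0,u0+36); 
        def cross(x,t):
            y=g[v,x]; k=np.nonzero((y[:-1]<t)&(y[1:]>=t))[0]
            return x[k[0]]+(t-y[k[0]])/(y[k[0]+1]-y[k[0]]) if len(k) else None
        a=cross(x,62); 
        if a: leg.append((a,v))
        b=cross(np.arange(u0+25-int(v*.03),min(u0+70,559)),92)
        if b: rim.append((b,v))
    for n,P,z in(('leg',leg,48),('rim',rim,75)):
        P=np.array(P); l=cv2.fitLine(P.astype(np.float32),cv2.DIST_HUBER,0,.01,.01).ravel()
        at=lambda v:(l[2]+(v-l[3])*l[0]/l[1],v)
        A,B=[px2w('wrist',*at(v)[::-1],z=z) for v in(20,260)]; D=B-A
        print(f,n,len(P),'px@20,260',round(at(20)[0],2),round(at(260)[0],2),'ang',round(float(np.arctan2(D[1],D[0])),4),'y@510,610',[round(float(A[1]+(x-A[0])*D[1]/D[0]),1) for x in(510,610)])
E
python3 - <<'E'
from edge import *
for f in['pics/w6.png','pics/w5.png','pics/w4.png','pics/w3.png']: run(f)
E
```

```text
pics/w6.png leg 83 px@20,260 315.09 521.68 ang -0.0948 y@510,610 [140.5, 131.0]
pics/w6.png rim 83 px@20,260 348.42 542.77 ang -0.1089 y@510,610 [142.2, 131.3]
pics/w5.png leg 82 px@20,260 314.2 522.79 ang -0.0905 y@510,610 [140.3, 131.3]
pics/w5.png rim 73 px@20,260 348.86 586.54 ang -0.0144 y@510,610 [142.2, 140.8]Traceback (most recent call last):
  File "<stdin>", line 2, in <module>
  File "edge.py", line 15, in run
    P=np.array(P); l=cv2.fitLine(P.astype(np.float32),cv2.DIST_HUBER,0,.01,.01).ravel()
                     ~~~~~~~~~~~^^^^^^^^^^^^^^^^^^^^^^^^^^^^^^^^^^^^^^^^^^^^^^^
cv2.error: OpenCV(4.12.0) /io/opencv/modules/imgproc/src/linefit.cpp:618: error: (-215:Assertion failed) npoints2 >= 0 || npoints3 >= 0 in function 'fitLine'
```

The leg lies along the guide. The numbers hint that the guide may sit about 0.015 rad past the square, so I'll check from the scene camera.

```bash
python3 - <<'E'
from h import *
p,d=r.grab_frame('scene'); cv2.imwrite('pics/s7.png',p[:,:,::-1])
c=p[160:310,200:400,::-1]; cv2.imwrite('pics/s7c.png',cv2.resize(c,(800,600),interpolation=cv2.INTER_CUBIC))
E
```

```text
(no output)
```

View pics/s7c.png

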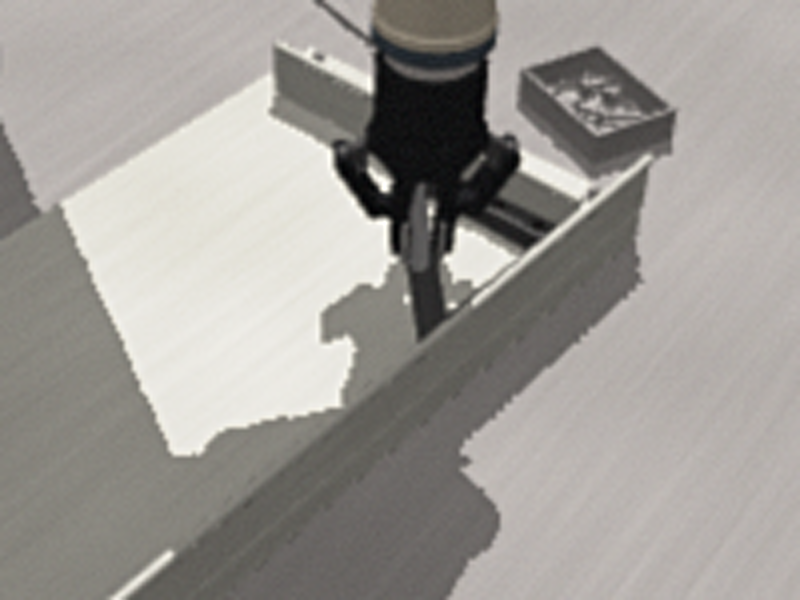

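```bash
cat > sc.py <<'E'
from h import *
def run(f):
    g=cv2.cvtColor(cv2.imread(f),cv2.COLOR_BGR2GRAY).astype(float)
    P=[]
    for u in list(range(271,291))+list(range(331,345)):
        vm=171+(u-269)*(208-171)/(347-269)   # expected top edge
        vs=np.arange(int(vm)+6,int(vm)-6,-1); y=g[vs,u]; k=np.nonzero((y[:-1]<150)&(y[1:]>=150))[0]
        if len(k): P.append((u,vs[k[0]]-(150-y[k[0]])/(y[k[0]+1]-y[k[0]])))
        if u in(275,285,335,342): print(u,vs[0],y.astype(int))
    Q=[]
    for v in list(range(204,250)):
        um=200+(648-(v-160-41)*4*1.2)/4
        us=np.arange(int(um)-8,int(um)+10); us=us[us<559]; y=g[v,us]
        k=np.argmin(np.diff(y)); Q.append((us[k]+.5,v))
    for n,P in(('guide',P),('back',Q)):
        P=np.array(P); l=cv2.fitLine(P.astype(np.float32),cv2.DIST_HUBER,0,.01,.01).ravel()
        e=np.abs((P-l[2:])@[-l[1],l[0]]); ok=e<.8
        l=cv2.fitLine(P[ok].astype(np.float32),cv2.DIST_HUBER,0,.01,.01).ravel()
        A,B=[px2w('scene',l[3]+t*l[1],l[2]+t*l[0],z=75) for t in(-35,35)]; D=B-A
        print(n,ok.sum(),len(P),A.round(1),B.round(1),'dir',np.arctan2(D[1],D[0]),'rms',np.sqrt((e[ok]**2).mean()))
run('pics/s7.png')
E
python3 sc.py
```

```text
275 179 [105 101 100  99 108 182 218 195 182 185 182 185]
285 184 [103 102 105 120 130 189 229 234 231 203 185 181]
335 208 [102  94 105 171 234 236 234 234 231 199 180 178]
342 211 [ 98 117 138 215 233 233 232 235 223 193 189 184]
guide 34 34 [327.  165.1  75. ] [580.5 138.   75. ] dir -0.10671053493342351 rms 0.08721263123768026
back 35 46 [637.5 -61.8  75. ] [659.5 187.6  75. ] dir 1.4829165191345692 rms 0.19386099716390812
```

Both cameras agree that the guide is about 0.018 rad too far out, so the heel is bearing just behind the pivot. More push on the heel, with a firm x press, a tighter grip and a slight counter-turn, should swing the guide back flush.

Call:
move_arm --increments '[{"tx": 0,"ty": 0,"tz": -0.03,"rx": 0,"ry": 0,"rz": 0,"gripper": -1},{"tx": -0.21,"ty": 0.21,"tz": 0,"rx": 0,"ry": 0,"rz": -0.4,"gripper": -1},{"tx": 0,"ty": 0,"tz": 0,"rx": 0,"ry": 0,"rz": 0,"gripper": -1}]' --squeeze 110

```text
clock: 13.5
eef_pos: [561.4, 53.2, 36.2]
tcp_rot: [-3.129, -0.006, 2.274]
contact_force: [-21.5, -13.6, 13.6]
opening: 0.196
```

Call:
move_arm --increments '[{"tx": 0.14,"ty": 0.14,"tz": 0,"rx": 0,"ry": 0,"rz": 0,"gripper": -1},{"tx": 0.07,"ty": 0.07,"tz": 0,"rx": 0,"ry": 0,"rz": 0,"gripper": -1},{"tx": 0,"ty": 0,"tz": 0,"rx": 0,"ry": 0,"rz": 0,"gripper": -1}]' --squeeze 110

```text
clock: 13.8
eef_pos: [560.9, 54.0, 36.2]
tcp_rot: [-3.127, -0.004, 2.275]
contact_force: [-22.9, -28.1, 16.2]
opening: 0.194
```

```bash
cat > chk.py <<'E'
from edge import *; import sc, sys
n=sys.argv[1]
s=r.sense(); print(s['clock'],s['eef_pos'],s['tcp_rot'],s['contact_force'],s['wrist_torque'])
p,d=r.grab_frame('wrist'); cv2.imwrite(f'pics/w{n}.png',p[:,:,::-1]); run(f'pics/w{n}.png')
p,d=r.grab_frame('scene'); cv2.imwrite(f'pics/s{n}.png',p[:,:,::-1]); sc.run(f'pics/s{n}.png')
E
sed -i "/^run('pics/d; /if u in(275/d" sc.py; python3 chk.py 8
```

```text
13.8 [560.91686829  54.00555013  36.18103449] [-3.1266474  -0.00432933  2.27469924] [-22.8533342  -28.0707116   16.24731998] [-4.56233988  3.56178767 -0.37303829]
pics/w8.png leg 83 px@20,260 316.71 519.35 ang -0.0971 y@510,610 [140.9, 131.2]
pics/w8.png rim 83 px@20,260 345.29 539.1 ang -0.1057 y@510,610 [141.8, 131.2]
guide 34 34 [329.4 164.   75. ] [582.1 137.8  75. ] dir -0.1031754230671044 rms 0.06430615155724648
back 31 46 [640.1 -32.4  75. ] [662.8 226.   75. ] dir 1.4830314798466868 rms 0.18037057527451342
```

Call:
move_arm --increments '[{"tx": 0,"ty": 0,"tz": -0.08,"rx": 0,"ry": 0,"rz": 0,"gripper": -1},{"tx": 0,"ty": 0,"tz": 0,"rx": 0,"ry": 0,"rz": -0.8,"gripper": -1},{"tx": 0,"ty": 0,"tz": 0,"rx": 0,"ry": 0,"rz": 0,"gripper": -1},{"tx": 0,"ty": 0,"tz": 0,"rx": 0,"ry": 0,"rz": 0,"gripper": -1}]' --squeeze 110

```text
clock: 14.3
eef_pos: [560.9, 54.0, 36.2]
tcp_rot: [-3.127, -0.005, 2.287]
contact_force: [-20.2, -26.8, 7.1]
opening: 0.195
```

```bash
python3 chk.py 9
```

```text
14.3 [560.9158085   53.99087857  36.21017936] [-3.12698027 -0.00495676  2.2871033 ] [-20.17310778 -26.80348147   7.05135146] [-4.43183632  3.01367192 -0.8917769 ]
pics/w9.png leg 80 px@20,260 320.15 517.08 ang -0.0968 y@510,610 [140.9, 131.2]
pics/w9.png rim 83 px@20,260 349.5 537.35 ang -0.1059 y@510,610 [141.8, 131.2]
guide 34 34 [367.6 160.1  75. ] [612.9 134.6  75. ] dir -0.10340226601207364 rms 0.08016653447453781
back 34 46 [635.8 -82.8  75. ] [657.1 160.4  75. ] dir 1.483569411249046 rms 0.23270957485545213
```

Call:
move_arm --increments '[{"tx": -0.35,"ty": -0.21,"tz": -0.03,"rx": 0,"ry": 0,"rz": 0,"gripper": -1},{"tx": 0,"ty": 0,"tz": 0,"rx": 0,"ry": 0,"rz": 0,"gripper": -1},{"tx": 0,"ty": 0,"tz": 0,"rx": 0,"ry": 0,"rz": 0,"gripper": -1}]' --squeeze 110

```text
clock: 14.7
eef_pos: [561.3, 53.1, 36.2]
tcp_rot: [-3.129, -0.008, 2.286]
contact_force: [-21.2, -6.9, 3.4]
opening: 0.198
```

```bash
python3 chk.py 10
```

```text
14.7 [561.32038724  53.06297094  36.22977362] [-3.12940473 -0.00828924  2.28604643] [-21.22615786  -6.88111932   3.40583191] [-1.01124935  3.1145572  -0.62124604]
pics/w10.png leg 83 px@20,260 318.5 519.28 ang -0.0893 y@510,610 [139.7, 130.8]
pics/w10.png rim 83 px@20,260 354.11 541.6 ang -0.1058 y@510,610 [141.8, 131.2]
guide 34 34 [388.1 157.8  75. ] [629.5 132.8  75. ] dir -0.10321175445542675 rms 0.075230985454651
back 33 46 [637.4 -68.1  75. ] [658.4 179.9  75. ] dir 1.4863447539063641 rms 0.23487060075100924
```

This confirms it: with y eased, the square sits flush on the back edge at -0.089 and the guide is at about -0.104. I'll now push the heel with the x press dominating.

Call:
move_arm --increments '[{"tx": -0.14,"ty": 0.14,"tz": -0.05,"rx": 0,"ry": 0,"rz": -0.5,"gripper": -1},{"tx": 0,"ty": 0,"tz": 0,"rx": 0,"ry": 0,"rz": 0,"gripper": -1},{"tx": 0.09,"ty": 0.09,"tz": 0,"rx": 0,"ry": 0,"rz": 0,"gripper": -1},{"tx": 0.09,"ty": 0.09,"tz": 0,"rx": 0,"ry": 0,"rz": 0,"gripper": -1},{"tx": 0,"ty": 0,"tz": 0,"rx": 0,"ry": 0,"rz": 0,"gripper": -1},{"tx": 0,"ty": 0,"tz": 0,"rx": 0,"ry": 0,"rz": 0,"gripper": -1}]' --squeeze 110

```text
clock: 15.4
eef_pos: [561.3, 53.4, 36.2]
tcp_rot: [-3.124, -0.009, 2.295]
contact_force: [-24.6, -20.8, 6.6]
opening: 0.2
```

```bash
python3 chk.py 11
```

```text
15.4 [561.34938175  53.3612294   36.19641741] [-3.12432253 -0.00895315  2.29519031] [-24.6044204  -20.83592339   6.59944865] [-3.22891312  3.85302139 -1.06548664]
pics/w11.png leg 80 px@20,260 320.3 517.24 ang -0.0895 y@510,610 [139.9, 130.9]
pics/w11.png rim 83 px@20,260 354.34 538.86 ang -0.105 y@510,610 [141.7, 131.2]
guide 34 34 [399.7 156.6  75. ] [638.9 131.8  75. ] dir -0.10322200237890658 rms 0.06249405218009085
back 31 46 [638.1 -53.4  75. ] [660.5 198.3  75. ] dir 1.4817577874482346 rms 0.39664603015516214
```

Call:
move_arm --increments '[{"tx": -0.14,"ty": 0.14,"tz": -0.05,"rx": 0,"ry": 0,"rz": -0.5,"gripper": -1},{"tx": 0,"ty": 0,"tz": 0,"rx": 0,"ry": 0,"rz": 0,"gripper": -1},{"tx": 0.1,"ty": 0.1,"tz": 0,"rx": 0,"ry": 0,"rz": 0,"gripper": -1},{"tx": 0.1,"ty": 0.1,"tz": 0,"rx": 0,"ry": 0,"rz": 0,"gripper": -1},{"tx": 0,"ty": 0,"tz": 0,"rx": 0,"ry": 0,"rz": 0,"gripper": -1},{"tx": 0,"ty": 0,"tz": 0,"rx": 0,"ry": 0,"rz": 0,"gripper": -1}]' --squeeze 120

```text
clock: 16.1
eef_pos: [561.4, 53.6, 36.3]
tcp_rot: [-3.119, -0.01, 2.304]
contact_force: [-29.8, -35.4, 9.2]
opening: 0.192
```

```bash
python3 chk.py 12
```

```text
16.1 [561.4133659   53.63162405  36.25772162] [-3.11920379 -0.00956122  2.30395325] [-29.8370572  -35.37381846   9.21938064] [-5.7131051   4.62681727 -1.33189502]
pics/w12.png leg 64 px@20,260 322.06 515.19 ang -0.0898 y@510,610 [140.0, 131.0]
pics/w12.png rim 83 px@20,260 353.66 536.02 ang -0.1027 y@510,610 [141.5, 131.2]
guide 34 34 [384.1 157.8  75. ] [626.1 133.1  75. ] dir -0.10157299945721089 rms 0.05617919075775413
back 34 46 [638.6 -52.5  75. ] [660.2 200.2  75. ] dir 1.4855145274708603 rms 0.2467855798137339
```

Call:
move_arm --increments '[{"tx": -0.14,"ty": 0.14,"tz": -0.05,"rx": 0,"ry": 0,"rz": -0.3,"gripper": -1},{"tx": 0,"ty": 0,"tz": 0,"rx": 0,"ry": 0,"rz": 0,"gripper": -1},{"tx": 0.1,"ty": 0.1,"tz": 0,"rx": 0,"ry": 0,"rz": 0,"gripper": -1},{"tx": 0.05,"ty": 0.05,"tz": 0,"rx": 0,"ry": 0,"rz": 0,"gripper": -1},{"tx": 0,"ty": 0,"tz": 0,"rx": 0,"ry": 0,"rz": 0,"gripper": -1},{"tx": 0,"ty": 0,"tz": 0,"rx": 0,"ry": 0,"rz": 0,"gripper": -1}]' --squeeze 120

```text
clock: 16.8
eef_pos: [560.8, 54.4, 36.1]
tcp_rot: [-3.114, -0.012, 2.312]
contact_force: [-35.4, -41.2, 12.0]
opening: 0.193
```

```bash
python3 chk.py 13
```

```text
16.8 [560.79894276  54.44728855  36.13143084] [-3.11373146 -0.01167481  2.31154609] [-35.37741137 -41.17057214  11.96305712] [-6.61191226  5.87337004 -0.46165244]
pics/w13.png leg 52 px@20,260 323.45 511.97 ang -0.0941 y@510,610 [140.6, 131.2]
pics/w13.png rim 83 px@20,260 346.92 538.7 ang -0.0759 y@510,610 [140.6, 133.0]
guide 34 34 [385.  156.2  75. ] [626.3 133.1  75. ] dir -0.09513019703488297 rms 0.07019187937766708
back 35 46 [637.2 -70.3  75. ] [658.5 176.8  75. ] dir 1.4849468390181275 rms 0.2371208995509199
```

The guide has swung back to about -0.095 and is flush with the square. I'll relax to working pressures, y first, then x.

Call:
move_arm --increments '[{"tx": -0.3,"ty": -0.3,"tz": -0.03,"rx": 0,"ry": 0,"rz": 0,"gripper": -1},{"tx": 0,"ty": 0,"tz": 0,"rx": 0,"ry": 0,"rz": 0,"gripper": -1},{"tx": 0.17,"ty": -0.17,"tz": 0,"rx": 0,"ry": 0,"rz": 0,"gripper": -1},{"tx": 0,"ty": 0,"tz": 0,"rx": 0,"ry": 0,"rz": 0,"gripper": -1},{"tx": 0,"ty": 0,"tz": 0,"rx": 0,"ry": 0,"rz": 0,"gripper": -1}]' --squeeze 120

```text
clock: 17.4
eef_pos: [561.4, 53.4, 36.4]
tcp_rot: [-3.122, -0.011, 2.308]
contact_force: [-26.1, -23.2, -0.8]
opening: 0.197
```

```bash
python3 chk.py 14
```

```text
17.4 [561.37533737  53.42790377  36.41389547] [-3.12178871 -0.01095455  2.30781254] [-26.08499955 -23.21625349  -0.76194448] [-3.90045843  4.13506389 -1.67610649]
pics/w14.png leg 68 px@20,260 324.15 515.21 ang -0.0902 y@510,610 [140.1, 131.1]
pics/w14.png rim 83 px@20,260 350.44 535.45 ang -0.0936 y@510,610 [140.4, 131.0]
guide 34 34 [385.4 155.4  75. ] [626.5 133.1  75. ] dir -0.09217910938859339 rms 0.053655460884692495
back 30 46 [640.  -32.4  75. ] [662.9 225.9  75. ] dir 1.4825532383942546 rms 0.41832289547334506
```

Call:
move_arm --increments '[{"tx": -0.1,"ty": -0.1,"tz": 0.02,"rx": 0,"ry": 0,"rz": 0,"gripper": -1},{"tx": 0.17,"ty": -0.17,"tz": 0,"rx": 0,"ry": 0,"rz": 0.3,"gripper": -1},{"tx": 0,"ty": 0,"tz": 0,"rx": 0,"ry": 0,"rz": 0,"gripper": -1},{"tx": 0,"ty": 0,"tz": 0,"rx": 0,"ry": 0,"rz": 0,"gripper": -1}]' --squeeze 100

```text
clock: 17.9
eef_pos: [561.4, 53.3, 36.8]
tcp_rot: [-3.126, -0.009, 2.303]
contact_force: [-18.9, -15.8, -4.5]
opening: 0.192
```

```bash
python3 chk.py 15
```

```text
17.9 [561.35140888  53.32874257  36.8061319 ] [-3.12642549 -0.00884859  2.30261916] [-18.92078366 -15.8051626   -4.4983106 ] [-2.82527331  3.33742377 -1.49133114]
pics/w15.png leg 73 px@20,260 323.48 516.16 ang -0.0909 y@510,610 [140.2, 131.1]
pics/w15.png rim 83 px@20,260 349.65 536.25 ang -0.0942 y@510,610 [140.4, 131.0]
guide 34 34 [385.5 155.3  75. ] [626.5 133.1  75. ] dir -0.091787386159713 rms 0.05620261236713007
back 33 46 [638.  -61.3  75. ] [659.3 188.8  75. ] dir 1.4858412262346137 rms 0.24740719636663344
```

View pics/w15.png

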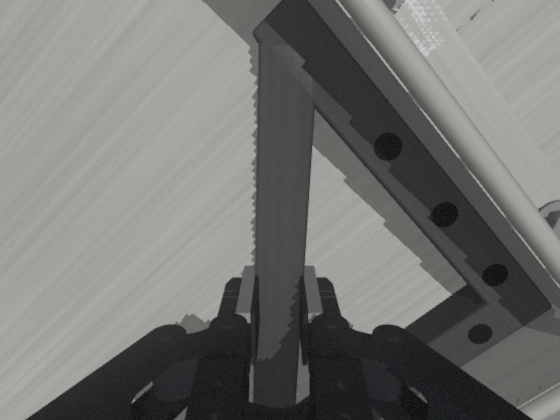

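The square is flush on both faces and the guide is parallel. It is hanging slightly (-4.5 N), so I'll lower it a touch and settle.

Call:
move_arm --increments '[{"tx": 0,"ty": 0,"tz": 0.05,"rx": 0,"ry": 0,"rz": 0,"gripper": -1},{"tx": 0,"ty": 0,"tz": 0,"rx": 0,"ry": 0,"rz": 0,"gripper": -1},{"tx": 0,"ty": 0,"tz": 0,"rx": 0,"ry": 0,"rz": 0,"gripper": -1},{"tx": 0,"ty": 0,"tz": 0,"rx": 0,"ry": 0,"rz": 0,"gripper": -1}]' --squeeze 100

```text
clock: 18.4
eef_pos: [561.4, 53.3, 36.4]
tcp_rot: [-3.126, -0.009, 2.303]
contact_force: [-20.3, -15.5, -3.7]
opening: 0.191
```

```bash
python3 chk.py 16
```

```text
18.4 [561.37603014  53.34049366  36.38791355] [-3.12639571 -0.00884258  2.30269017] [-20.25246076 -15.47092869  -3.67855273] [-2.8884161   3.29276153 -1.47729839]
pics/w16.png leg 72 px@20,260 323.17 516.26 ang -0.09 y@510,610 [140.0, 131.0]
pics/w16.png rim 83 px@20,260 349.86 536.58 ang -0.0938 y@510,610 [140.4, 131.0]
guide 34 34 [340.6 159.6  75. ] [590.2 136.4  75. ] dir -0.09249776871277772 rms 0.054932747055540763
back 33 46 [637.7 -58.1  75. ] [659.9 192.4  75. ] dir 1.4823651215006766 rms 0.2827279387638467
```

Call:
move_arm --increments '[{"tx": 0,"ty": 0,"tz": 0.04,"rx": 0,"ry": 0,"rz": 0,"gripper": -1},{"tx": 0,"ty": 0,"tz": 0,"rx": 0,"ry": 0,"rz": 0,"gripper": -1},{"tx": 0,"ty": 0,"tz": 0,"rx": 0,"ry": 0,"rz": 0,"gripper": -1}]' --squeeze 100

```text
clock: 18.8
eef_pos: [561.4, 53.3, 36.2]
tcp_rot: [-3.126, -0.009, 2.303]
contact_force: [-22.0, -15.4, -0.1]
opening: 0.197
```

```bash
python3 chk.py 17 && python3 -c "
from rig import r
print(r.sign_off()); print(r.sense()['contact_force'])"
```

```text
18.8 [561.35336469  53.33877882  36.16274301] [-3.12641765 -0.00891741  2.30255919] [-21.99102942 -15.41140081  -0.09094682] [-2.83394226  3.36781612 -1.48997557]
pics/w17.png leg 73 px@20,260 323.12 516.27 ang -0.0899 y@510,610 [140.0, 131.0]
pics/w17.png rim 83 px@20,260 350.07 536.88 ang -0.0935 y@510,610 [140.4, 131.0]
guide 34 34 [363.4 157.4  75. ] [608.6 134.7  75. ] dir -0.09241129768222574 rms 0.04872209946232048
back 35 46 [637.8 -62.9  75. ] [659.1 186.7  75. ] dir 1.4856384817983095 rms 0.18984703106001174
the job is handed in; nothing more can be done
None
the job is handed in; nothing more can be done
```

The square is in the corner with both outer faces against the back edge and the guide, and the job was handed in at 18.8 s with the arm still gripping the bar and pressing. No verdict was reported.

**What I did:** I gripped the bar at its middle, slid the square to the back edge, then along it into the guide. That first push (about 27 N) swung the guide roughly 0.015–0.02 rad too far out, as both cameras showed. I brought it back by pressing harder on the heel, up to about 41 N, then eased off.

**Last checks before hand-in:**

| Check | Reading |
|---|---|
| Press on back edge | about 22 N, slightly over the 10–18 N advised |
| Press on guide | about 15 N |
| Vertical load | about 0 N |
| Square's direction | −0.090 rad |
| Guide's direction | −0.092 (scene camera), −0.094 (wrist camera) |
| Back edge's direction | −0.085 to −0.089 |
| Tool tilt | about 0.018 rad |

- **Guide angle:** this puts the guide within about 0.003–0.008 rad of square, against the 0.02 allowed. The back-edge readings scattered by about 0.004 rad, so part of that margin is uncertain.
- **Not checked directly:** I inferred the heel's position and the square's flatness from the forces and the tool pose. I did not re-measure the glass, spanner and bolt tin, and the arm did not deliberately go near them.

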